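Wind and start the glue-cure timer

TASK

Set the blue clockwork timer on the gluing board: bearing down firmly on it through its dial so that the light case neither spins nor wanders, but not so hard that it is crushed, wind the stiff dial clockwise until its white pointer is past the red mark, then turn it back until the pointer lines up with the green tab. Only then press the orange start button to set it going, let go, and leave the timer standing squarely on the board and the cup and glue bottle beside it undisturbed.

Things in the scene. Friction and masses are not known exactly. Their poses are not given: they have to be found in the camera images.
- board: Fixed plywood gluing board lying on the bench, 220 (x) x 360 (y) x 12 mm thick; origin at the centre of its underside, z up. The timer, a mixing cup and a glue bottle stand on it.
- timer: Free-standing blue clockwork timer, about 0.3 kg, loose on the board, its x within 3 degrees of the board's at the start. Case 118 (x) x 96 (y) mm, panel (top) 40 mm above the soles of four rubber feet at x = -50, +34 and y = -34, +34 mm. Origin on the dial's axis at sole level; x points to the back of the case, away from the start button; z up. Contact is hard: 0.1 mm is a few newtons.
- panel (a point): Point on the flat panel on the dial's axis, 40 mm above the soles; axes as the case's. The feet's friction on the board is about 0.6, so by its weight alone the case spins when the dial is turned (0.30 N m). About 10 N more, pressed straight down through the dial, holds it; 12 to 18 N is a good press. Over 30 N on the feet, weight included, damages it.
- dial (a joint): Angle of the timer's black dial, rad: 0 when the white pointer points to the front of the case (its -x), growing clockwise seen from above. Starts at 0.1 to 0.6, dead stop at 2.75. Stiff friction (0.30 N m), no spring: it stays where it is left.
- dial_grip (a point): Point on the dial's axis, 31 mm above the panel, turning with it. On a 48 mm disc, 8 mm high, stands an upright grip bar along this frame's x, 42 mm long, 14 mm thick, a white pointer line on its top and end at -x. The bar slides 5 mm up and down on its shaft with 1.5 N of drag: top 47 mm above the panel when up, 42 when home; it starts anywhere between (not measured) and bears on the case only when home.
- red_mark (a point): Middle of the red line on the panel, 33 mm from the dial's axis, at dial angle 2.45: the full-wind mark. The dead stop is 0.30 rad beyond it.
- tab (a joint): Angle of the green set tab, counted as the dial's (pointer on the tab when dial angle = tab angle); 1.1 to 1.7, different each time. The tab is practically immovable.
- tab_mark (a point): Top of the green tab, a 14 x 9 mm block 5 mm high on the panel, 42 mm from the dial's axis; -x of this frame points from the axis out to the tab.
- start (a joint): Travel of the start button, m: 0 when up, 0.005 fully in.
- start_top (a point): Top centre of the orange start button, 20 mm across, standing 7 mm above the panel at x = -52, y = +30 mm of the case (52 mm in front of the dial's axis, 30 mm to the side); sprung, starts to move at 1.5 N, fully in at 4 N.
- cup: Grey mixing cup on the board, 68 mm across, 55 mm high, loose; origin under its centre. Leave alone.
- glue: White glue bottle with a yellow label on the board, 48 mm across, 120 mm high, loose; origin under its centre. Leave alone.
Things that resemble listed ones, but are neither listed nor needed, are in the scene too. Leave any turquoise or yellow look-alike of the timer alone.

How it is judged:
By the outcome, as a careful person would: the job done as asked, in the order asked, and still so for the second after the job is handed in, with the robot touching nothing.
It also fails if it takes over 72 s, if anything falls off the work surface, if the arm or the gripper's body presses on something with over 40 N, if the wrist force passes 120 N, or if a joint passes its speed limit or range.

ROBOT

A 7-joint arm with a two-finger parallel gripper is mounted at the origin on the work surface. World frame = base frame: x ahead of the robot, y to its left, z up, the work surface at z = 0. Lengths are in m, angles in rad, forces in N, time in s.
With the tool pointing down it reaches from about 0.425 to 0.925 m from the base axis. Payload 6.8 kg.
Tool frame: the origin (TCP) lies between the finger pads; the fingertips stand 22 mm ahead of it and the grasp point (between the pads) lies 3 mm ahead of it; z points along the fingers, y is the direction in which the jaws open and shut (so a half turn about z gives the same grasp; the last joint's range is limited). The gripper opens to 85 mm and grips with 20 to 120 N. Pads are 22 mm wide; open, the fingers measure 114 mm over their backs; the gripper's body (76 mm by 85 mm) begins 54 mm behind the grasp point. The pads swing forward as they close: fully open they stand 13 mm farther back than shut.
Start: joints at [-1.28, 0.477, 0.022, 1.555, -0.011, 1.109, -0.083], TCP at [0.262, 0.622, 0.253] pointing down, gripper open.
Joint ranges: [-2.96, 2.96], [-0.34, 2.1], [-1.41, 1.46], [0.24, 2.44], [-1.37, 4.51], [0.17, 1.92], [-2.96, 2.96]. Speed limits (rad/s): [2.39, 2.39, 3.14, 3.14, 3.14, 3.14, 3.14].

INTERFACE

Orientations are given as a unit quaternion [w, x, y, z].
In Python, from station import bot gives the robot as it stands. The module is installed in compiled form; this text tells all that it offers.
- The arm moves only by the tool drive_tool, never from a script. Its argument "series" is one flat list of numbers, 7 for each row, row after row: the opening, from -1 (shut) to 1 (fully open), then the shift along the tool's x, y, z in mm, then the turn, a rotation vector about the tool's x, y, z in rad. In form: [jaw, x, y, z, wx, wy, wz, jaw, x, y, z, wx, wy, wz, ...]. A call has 1 to 12 rows; each row shifts and turns the commanded pose from where the row before left it, along the tool's axes as they then stand; what a row does not reach is not made up. A row lasts 1/8 s, in which the tool goes at most 62.5 mm and 10.7 degrees, less where a joint would pass 70% of its speed; a pose out of reach is approached as far as the arm can. A call with a gripper value outside its range is refused whole. The fingers move at their own pace and stop on an object; "force" is the grip in N (left out, the last holds). Time passes only in rows, so rows that do not move let the fingers close. It gives the time, the measured TCP pose, the force and the opening at its end, in the units of the state.
- bot.get_obs(): the state, without advancing time (a new reading comes with each control period).
- bot.read_camera(name): name is "scene" or "top"; returns a dict with "pixels" (480x640x3 uint8, blue, green, red), "camera_matrix" (3x3 intrinsics, pixels), "rvec" (rotation vector, rad) and "tvec" (3), from world to camera coordinates, as OpenCV has them. Camera axes: x right, y down, z forward; pixel columns grow to the right and rows downward; lengths in m; the calibration is good to about 2 mm. A picture is of the moment at which its call begins. There is no depth.
- bot.hand_in(): hands the job in, once; it reports no verdict.
The state is a dict: "t": time; "q": joint angles; "joint_vel": joint speeds; "joint_torque": joint torques, N m; "eef_pos": TCP position; "tool_rot": TCP orientation; "contact_force": force on the tool from outside, world axes, zero at the start; "torque": the same for the moment, N m; "gripper_width": opening from 0.0 (shut) to 1.0 (fully open).
Only numpy, scipy, OpenCV 4.12 (cv2) and the standard library are available. Lean on these libraries where they do the work, as an engineer would, in place of code of your own. Each camera call takes 0.05 s, during which the arm holds its last target. There are 200 camera calls.

## Working session

There is one attempt and no reset: what is moved stays moved. The work goes in short steps, Python scripts to look and compute and a tool call to move; the robot and the scene stay as the last step left them, time stands still between calls to the robot, and variables do not carry over. Pictures are saved under pics/ and viewed, about 8 in all and at most 12, crops included, and the job is handed in when it is done.

Besides the shell and the picture viewer there is one more tool, called after "Emit:" as name(argument=value, ...) on one line, values as JSON. drive_tool: Moves the arm, as the interface text tells. Its arguments: {"type":"object","properties":{"series":{"type":"array"},"force":{"type":"number"}},"required":["series"]}

```bash
mkdir -p pics
cat > h.py <<'E'
import numpy as np, cv2
from station import bot
def cam(n):
    r=bot.read_camera(n); R=cv2.Rodrigues(np.array(r["rvec"],float))[0]
    return r["pixels"],np.array(r["camera_matrix"]),R,np.array(r["tvec"],float).ravel()
def ray(c,uv,z):
    _,K,R,t=c; o=-R.T@t; d=R.T@np.linalg.inv(K)@np.array([uv[0],uv[1],1.]); return o+d*(z-o[2])/d[2]
def proj(c,p):
    _,K,R,t=c; x=K@(R@np.array(p)+t); return x[:2]/x[2]
def state():
    s=bot.get_obs(); print({k:np.round(s[k],4).tolist() for k in ("t","q","eef_pos","tool_rot","contact_force","torque","gripper_width")})
E
python3 - <<'E'
from h import *
state()
for n in("scene","top"):
    c=cam(n); cv2.imwrite(f"pics/{n}0.png",c[0]); print(n,-c[2].T@c[3],c[1][0,0])
E
```

```text
{'t': 0.0, 'q': [-1.2801, 0.4778, 0.0223, 1.5565, -0.0115, 1.1093, -0.0831], 'eef_pos': [0.2619, 0.6215, 0.2523], 'tool_rot': [-0.0001, 0.1981, 0.9802, -0.0009], 'contact_force': [-0.1177, -0.6068, -0.4766], 'torque': [0.0015, 0.0179, 0.0151], 'gripper_width': 1.001}
scene [ 1.44537838 -0.12350749  0.8006617 ] 592.7520890481873
top [ 0.22158248 -0.0212122   1.15166704] 579.4238407456539
```

View pics/scene0.png

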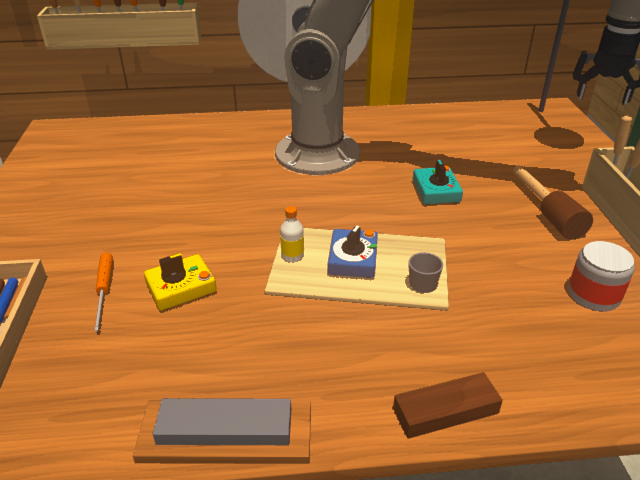

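View pics/top0.png

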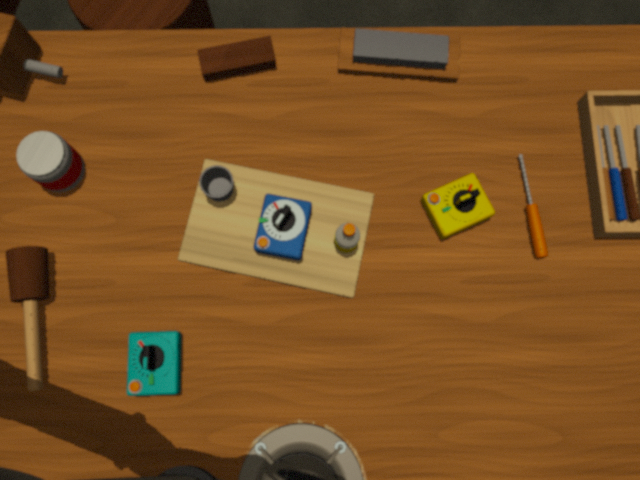

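The scene shows the blue timer on the plywood board at scene (353,252) / top (283,226). The candidates are blue (283,226), turquoise (153,363) and yellow (458,206) in the top view. Only the blue one stands on the board, so it is the one meant. The cup is at (217,185) and the glue at (347,236). Next I'll confirm this in a crop and measure.

Run:
```python
from h import *
c=cam("top"); im=c[0]; s=cam("scene")
a=cv2.resize(im[180:275,235:330],(570,570),interpolation=cv2.INTER_CUBIC)
b=cv2.resize(s[0][215:285,320:395],None,fx=3,fy=3,interpolation=cv2.INTER_CUBIC)
o=np.zeros((570,800,3),np.uint8); o[:,:570]=a; o[:b.shape[0],570:570+b.shape[1]]=b[:, :230]
cv2.imwrite("pics/crop1.png",o)
def meas(c,x0,x1,y0,y1,name):
    hsv=cv2.cvtColor(c[0],cv2.COLOR_BGR2HSV)
    H,S,V=[hsv[...,i].astype(int) for i in range(3)]
    m={"blue":(abs(H-110)<14)&(S>120)&(V>50),"green":(H>40)&(H<90)&(S>90)&(V>60),"red":((H<5)|(H>172))&(S>120)&(V>80),
       "orange":(H>5)&(H<16)&(S>150)&(V>150)}
    for k,v in m.items():
        z=np.zeros_like(v); z[y0:y1,x0:x1]=v[y0:y1,x0:x1]
        n,l,st,ce=cv2.connectedComponentsWithStats(z.astype(np.uint8))
        for i in range(1,n):
            if st[i,4]>=4:
                h={"blue":.052,"green":.057,"red":.052,"orange":.059}[k]
                print(name,k,st[i,4],ce[i].round(1),ray(c,ce[i],h).round(4))
        if k=="blue":
            cnt=cv2.findContours(z.astype(np.uint8),0,2)[0]; q=max(cnt,key=cv2.contourArea)
            r=cv2.minAreaRect(q); print(r); print([ray(c,p,.052)[:2].round(4).tolist() for p in cv2.boxPoints(r)])
meas(c,240,325,185,268,"top"); meas(s,325,382,225,280,"scene")
```

```text
top blue 102 [269.9 199.8] [0.543  0.0565 0.052 ]
top blue 844 [287.4 239.4] [0.4627 0.0223 0.052 ]
((282.57098388671875, 226.5497589111328), (46.59498596191406, 57.657596588134766), 11.821487426757812)
[[0.4425, 0.0872], [0.556, 0.065], [0.5352, -0.025], [0.4226, -0.0008]]
top green 30 [261.7 219.7] [0.5014 0.072  0.057 ]
top red 5 [275.2 204.6] [0.5331 0.0461 0.052 ]
top orange 8 [262.5 238.8] [0.463  0.0701 0.059 ]
scene blue 97 [339.8 234. ] [0.4512 0.0066 0.052 ]
scene blue 7 [362.  235.7] [0.4619 0.0523 0.052 ]
scene blue 18 [371.3 239.8] [0.4778 0.0695 0.052 ]
((339.2178955078125, 233.19036865234375), (9.617453575134277, 19.302635192871094), 61.69924545288086)
[[0.4474, -0.0171], [0.4182, 0.0228], [0.4495, 0.0285], [0.4775, -0.0107]]
scene green 30 [372.1 245.7] [0.5041 0.0666 0.057 ]
scene red 10 [362.8 256.8] [0.5318 0.0434 0.052 ]
scene orange 128 [338.8 226.7] [0.4346 0.0064 0.059 ]
scene orange 187 [371.  229.1] [0.4499 0.073  0.059 ]
```

View pics/crop1.png

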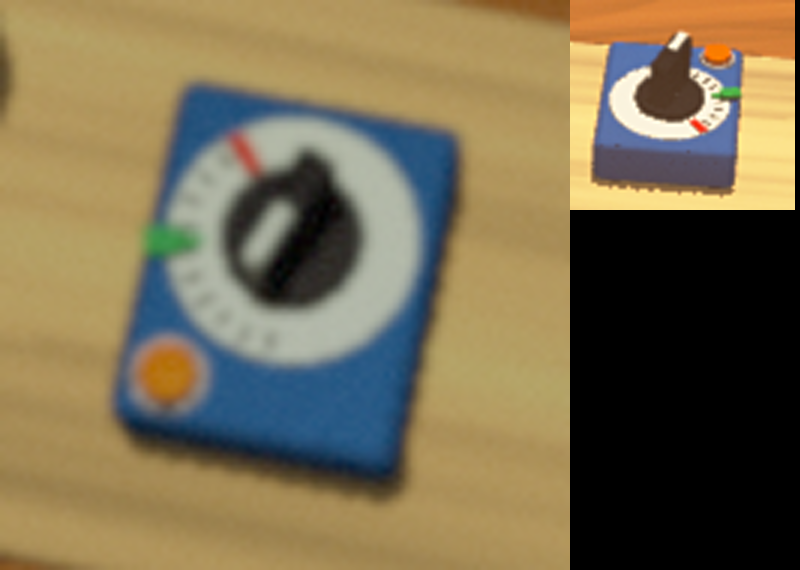

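The crop confirms the blue timer: red mark at crop (245,152), green tab (170,240), orange button (168,372) and white pointer line (268,238) pointing to the lower left. That puts the dial at about 0.4 rad and the case yaw at about -12°. Now the precise fit.

```bash
cat > m.py <<'E'
from h import *
def fit(c,box,pan=.052):
    x0,x1,y0,y1=box; f=4
    im=cv2.resize(c[0][y0:y1,x0:x1],None,fx=f,fy=f,interpolation=cv2.INTER_CUBIC)
    hsv=cv2.cvtColor(im,cv2.COLOR_BGR2HSV); H,S,V=[hsv[...,i].astype(int) for i in range(3)]
    px=lambda p:np.array([(p[0]+.5)/f-.5+x0,(p[1]+.5)/f-.5+y0])
    def big(m,k=1):
        m=m.astype(np.uint8); cs=cv2.findContours(m,0,cv2.CHAIN_APPROX_NONE)[0]
        return sorted(cs,key=cv2.contourArea)[-k:][::-1]
    out={}
    W=big((S<75)&(V>105))[0]; hull=cv2.convexHull(W)
    P=np.array([ray(c,px(p[0]),pan)[:2] for p in hull]); ctr,r=cv2.minEnclosingCircle(P.astype(np.float32))
    A=np.c_[2*P,np.ones(len(P))]; s=np.linalg.lstsq(A,(P**2).sum(1),rcond=None)[0]
    out["face"]=s[:2]; out["face_r"]=np.sqrt(s[2]+s[:2]@s[:2])
    for k,m,z in(("green",(H>40)&(H<90)&(S>100),pan+.004),("red",((H<6)|(H>172))&(S>130)&(V>90),pan),("orange",(H>5)&(H<20)&(S>170)&(V>120),pan+.007)):
        g=big(m)[0]; M=cv2.moments(g); out[k]=ray(c,px((M["m10"]/M["m00"],M["m01"]/M["m00"])),z)[:2]; out[k+"_n"]=cv2.contourArea(g)/16
    return out
E
python3 - <<'E'
from m import *
for n,b in(("top",(248,318,188,266)),("scene",(326,384,222,280))):
    c=cam(n); o=fit(c,b)
    for k,v in o.items(): print(n,k,np.round(v,4))
    F=o["face"]
    for k in("red","green","orange"):
        d=o[k]-F; print(k,np.hypot(*d).round(4),np.degrees(np.arctan2(d[1],d[0])).round(2))
E
```

```text
top face [0.5028 0.0305]
top face_r 0.0427
top green [0.5015 0.072 ]
top green_n 27.1562
top red [0.5316 0.0455]
top red_n 6.4688
top orange [0.4567 0.07  ]
top orange_n 48.8125
red 0.0325 27.55
green 0.0415 91.83
orange 0.0607 139.33
scene face [0.5022 0.027 ]
scene face_r 0.0428
scene green [0.5022 0.0677]
scene green_n 23.2812
scene red [0.5312 0.0429]
scene red_n 9.9375
scene orange [0.437  0.0474]
scene orange_n 463.375
red 0.0331 28.67
green 0.0407 89.97
orange 0.0683 162.61
```

```bash
cat > p.py <<'E'
from m import *
def pointer(n,b,z,C=(.5025,.0287)):
    c=cam(n); x0,x1,y0,y1=b; f=6
    im=cv2.resize(c[0][y0:y1,x0:x1],None,fx=f,fy=f,interpolation=cv2.INTER_CUBIC)
    hsv=cv2.cvtColor(im,cv2.COLOR_BGR2HSV); m=((hsv[...,1]<80)&(hsv[...,2]>110)).astype(np.uint8)
    for g in cv2.findContours(m,cv2.RETR_LIST,cv2.CHAIN_APPROX_NONE)[0]:
        if 60<cv2.contourArea(g)<3000:
            P=np.array([ray(c,((p[0][0]+.5)/f-.5+x0,(p[0][1]+.5)/f-.5+y0),z)[:2] for p in g])
            (cx,cy),(w,h),a=cv2.minAreaRect((P*1e3).astype(np.float32))
            d=np.linalg.svd(P-P.mean(0))[2][0]; print(n,"c",round(cx,1),round(cy,1),"wh",round(w,1),round(h,1),"dir",np.degrees(np.arctan2(d[1],d[0])).round(1))
E
python3 - <<'E'
from p import *
pointer("top",(268,300,203,238),.096); pointer("scene",(340,368,222,248),.096)
E
```

```text
top c 493.3 36.1 wh 8.2 22.7 dir 147.5
scene c 534.8 2.6 wh 14.1 37.7 dir -22.8
scene c 535.2 42.3 wh 16.0 44.2 dir 9.5
scene c 514.7 45.9 wh 27.7 9.2 dir 11.9
scene c 496.9 21.3 wh 18.3 39.4 dir -86.6
```

Emit:
drive_tool(series=[1,-37.7,-37.7,0,0,0,0,1,-37.7,-37.7,0,0,0,0,1,-37.7,-37.7,0,0,0,0,1,-37.7,-37.7,0,0,0,0,1,-37.7,-37.7,0,0,0,0,1,-37.7,-37.7,0,0,0,0,1,-37.7,-37.7,0,0,0,0,1,-37.7,-37.7,0,0,0,0,1,-37.7,-37.7,0,0,0,0,1,-37.7,-37.7,0,0,0,0,1,-37.7,-37.7,0,0,0,0,1,-37.7,-37.7,0,0,0,0], force=40)

```text
t: 1.9
eef_pos: [0.5039, 0.0279, 0.2537]
tool_rot: [0.0, 0.198, 0.98, 0.0]
contact_force: [0.8, 0.8, 0.3]
gripper_width: 1.001
```

Emit:
drive_tool(series=[-0.3,0,0,0,0,0,0.084,-0.3,0,0,0,0,0,0.084,-0.3,0,0,30,0,0,0,-0.3,0,0,30,0,0,0,-0.3,0,0,30,0,0,0,-0.3,0,0,30,0,0,0,-0.3,0,0,6,0,0,0,-0.3,0,0,0,0,0,0,-0.3,0,0,0,0,0,0])

```text
t: 3.02
eef_pos: [0.5042, 0.0296, 0.1285]
tool_rot: [0.001, 0.28, 0.96, 0.001]
contact_force: [0.2, -0.2, 0.1]
gripper_width: 0.348
```

Run:
```python
from h import *
state()
a=cam("top"); b=cam("scene")
A=cv2.resize(a[0][185:275,240:330],(400,400),interpolation=cv2.INTER_CUBIC)
B=cv2.resize(b[0][190:280,310:400],(400,400),interpolation=cv2.INTER_CUBIC)
cv2.imwrite("pics/hov.png",np.hstack([A,B]))
```

```text
{'t': 3.025, 'q': [-0.4518, 0.3793, 0.3292, 2.087, -0.1872, 0.7004, 1.003], 'eef_pos': [0.5042, 0.0296, 0.1285], 'tool_rot': [0.0009, 0.2797, 0.9601, 0.0006], 'contact_force': [0.1662, -0.2319, 0.0518], 'torque': [0.0526, -0.0378, 0.0058], 'gripper_width': 0.3477}
```

View pics/hov.png

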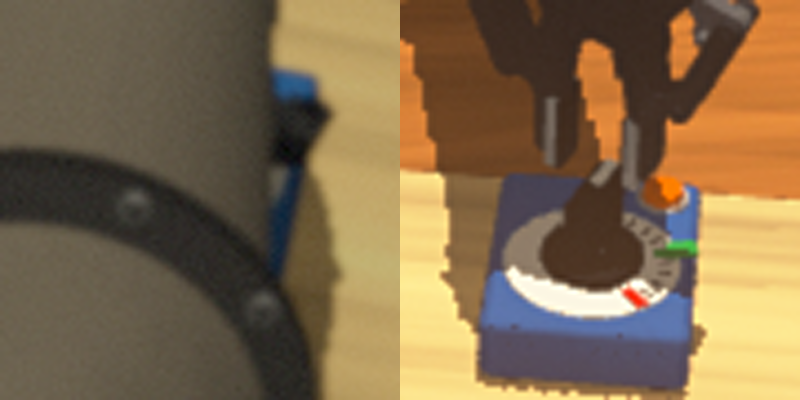

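Run:
```python
from h import *
c=cam("scene")
for z in(.106,.110,.114):
    print(z,[ray(c,p,z).round(4).tolist() for p in((344.4,227.1),(363.3,232.8),(353.9,230))])
print(proj(c,[.5042,.0296,.110]))
g=cv2.cvtColor(c[0],cv2.COLOR_BGR2GRAY); print(g[218:230,338:372])
```

```text
0.106 [[0.5012, 0.009, 0.106], [0.5237, 0.0436, 0.106], [0.5127, 0.0265, 0.106]]
0.11 [[0.5066, 0.0082, 0.11], [0.529, 0.0426, 0.11], [0.5181, 0.0256, 0.11]]
0.114 [[0.5121, 0.0075, 0.114], [0.5343, 0.0416, 0.114], [0.5234, 0.0247, 0.114]]
[354.93223056 225.75455748]
[[ 76  75  59  53  74 102 103  58  48  47  49  51  70  78  76  85 153 156
  154 156 156 128  81 100  99  72  55  51  51  52  51  81 158 159]
 [ 80  79  60  54  75 104 102  57  47  49  48  50  71  79  77  89 156 159
  157 157 157 127  81 100 104  83  54  52  51  51  52  81 156 158]
 [ 81  79  60  54  76 102  90  56  49  49  48  51  71  79  78  87 150 158
  157 156 155 127  80 101 103  84  55  54  53  51  50  80 151 155]
 [ 80  80  60  54  76 102  87  56  49  50  48  52  78  79  77  75  94 149
  151 151 152 124  80 100 101  81  56  52  54  52  51  78 147 151]
 [ 80  79  66  55  75 102  90  55  50  49  49  53  75  78  78  75  83 147
  151 150 149 120  82 100 104  74  55  53  55  51  52  78 142 144]
 [ 78  79  77  61  76 102  89  56  50  50  52  57  76  76  75  72  81 141
  144 143 140  99  87 103 102  73  55  51  54  52  54
[... 160 characters left out ...]
  76  75  76  90 103  90  56  50  54  66  74  75  74  75  73  79 136
  142 143 143  99  88 103 103  74  56  54  55  51  62 120 147 148]
 [ 74  75  74  76  87 101  89  56  52  64  76  76  77  77  76  76  66  86
  124 128 131  93  89 103 103  67  54  54  56  53  81 142 148 146]
 [ 77  76  77  78  79  83  77  57  62  74  78  77  77  76  76  67  58 101
  125 123 101  64  86 103 106  67  54  54  54  64 116 144 143 144]
 [ 75  76  77  75  75  75  75  74  74  75  75  74  74  75  71  60  84 123
  127 103  61  54  89 103 106  68  54  54  61  96 140 144 142 143]
 [ 70  69  70  69  67  69  68  69  70  71  70  71  75  74  64  88 124 130
  121  73  50  57 102 106 106  70  55  59  93 124 148 150 146 148]]
```

Emit:
drive_tool(series=[-1,0,0,-15,0,0,0,-1,0,0,0,0,0,0,-1,0,0,0,0,0,0,-1,0,0,0,0,0,0])

```text
t: 3.68
eef_pos: [0.5031, 0.0295, 0.1421]
tool_rot: [-0.0, 0.28, 0.96, -0.0]
contact_force: [-0.6, -0.1, 0.6]
gripper_width: -0.005
```

Run:
```python
from h import *
state(); c=cam("scene"); s=bot.get_obs(); p=np.array(s["eef_pos"])
for d in(0,.01,.022): print(proj(c,p-[0,0,d]).round(1))
cv2.imwrite("pics/shut.png",cv2.resize(c[0][185:260,315:395],(800,600)[0:1]*1+(750,) if 0 else (640,600),interpolation=cv2.INTER_NEAREST))
```

```text
{'t': 3.675, 'q': [-0.4609, 0.3563, 0.3383, 2.0789, -0.1739, 0.7329, 0.9914], 'eef_pos': [0.5031, 0.0295, 0.1421], 'tool_rot': [-0.0002, 0.2796, 0.9601, -0.0001], 'contact_force': [-0.594, -0.0896, 0.6323], 'torque': [-0.0644, -0.0127, -0.0062], 'gripper_width': -0.0052}
[355.3 212.1]
[355.1 216.3]
[354.9 221.3]
```

View pics/shut.png

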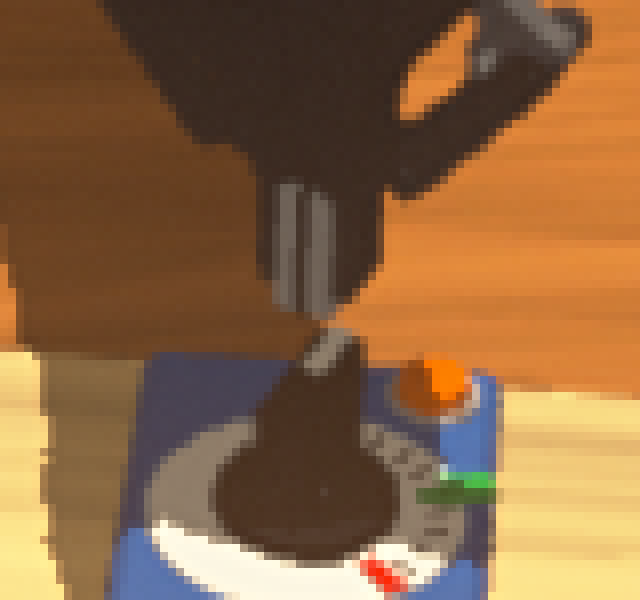

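The shut fingers' silhouette is centred at scene column 354.6, against 355.2 predicted. The scene view therefore reads about 1 mm low in y, and the dial axis is at about (0.5025, 0.0285).

Emit:
drive_tool(series=[-0.3,0,-1.2,0,0,0,0,-0.3,0,0,0,0,0,0,-0.3,0,0,0,0,0,0,-0.3,0,0,18,0,0,0,-0.3,0,0,18,0,0,0,-0.3,0,0,17,0,0,0,-0.3,0,0,0,0,0,0,-0.3,0,0,0,0,0,0])

```text
t: 4.72
eef_pos: [0.503, 0.0284, 0.0896]
tool_rot: [0.0, 0.28, 0.96, 0.0]
contact_force: [-0.5, -0.4, 0.1]
gripper_width: 0.351
```

Emit:
drive_tool(series=[-0.5,0,0,0,0,0,0,-0.5,0,0,0,0,0,0,-0.55,0,0,0,0,0,0,-0.55,0,0,0,0,0,0])

```text
t: 5.22
eef_pos: [0.5027, 0.0285, 0.0894]
tool_rot: [0.0, 0.28, 0.96, 0.0]
contact_force: [0.7, -0.6, -0.6]
gripper_width: 0.223
```

Opening is 19 mm with no contact. Now grip.

Emit:
drive_tool(series=[-0.62,0,0,0,0,0,0,-0.66,0,0,0,0,0,0,-0.7,0,0,0,0,0,0,-1,0,0,0,0,0,0,-1,0,0,0,0,0,0,-1,0,0,0,0,0,0], force=40)

```text
t: 5.98
eef_pos: [0.5025, 0.0283, 0.0893]
tool_rot: [-0.0, 0.28, 0.96, -0.0]
contact_force: [-0.6, -1.7, 1.5]
gripper_width: 0.157
```

Run:
```python
from m import *
state()
c=cam("scene"); cv2.imwrite("pics/grip.png",cv2.resize(c[0][205:285,315:400],(640,600),interpolation=cv2.INTER_CUBIC))
```

```text
{'t': 5.975, 'q': [-0.4252, 0.4454, 0.3023, 2.1101, -0.2237, 0.616, 1.0367], 'eef_pos': [0.5025, 0.0283, 0.0893], 'tool_rot': [-0.0001, 0.2797, 0.9601, -0.0001], 'contact_force': [-0.642, -1.7326, 1.5422], 'torque': [-0.3299, 0.1655, -0.0231], 'gripper_width': 0.1569}
```

View pics/grip.png

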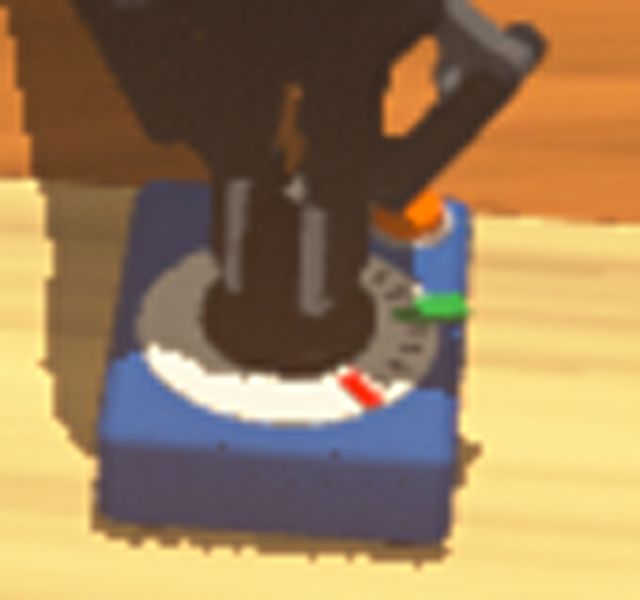

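The bar is gripped (13.3 mm) with small side forces. Now I press down in small steps.

Emit:
drive_tool(series=[-1,0,0,0.5,0,0,0,-1,0,0,0.5,0,0,0,-1,0,0,0,0,0,0])

```text
t: 6.4
eef_pos: [0.5026, 0.0283, 0.0882]
tool_rot: [-0.0, 0.28, 0.96, -0.0]
contact_force: [-0.3, -2.0, 1.2]
gripper_width: 0.16
```

Emit:
drive_tool(series=[-1,0,0,0.5,0,0,0,-1,0,0,0,0,0,0])

```text
t: 6.65
eef_pos: [0.5026, 0.0284, 0.0877]
tool_rot: [-0.0, 0.28, 0.96, -0.0]
contact_force: [-0.9, -0.8, 0.3]
gripper_width: 0.159
```

Emit:
drive_tool(series=[-1,0,0,0.5,0,0,0,-1,0,0,0,0,0,0])

```text
t: 6.9
eef_pos: [0.5026, 0.0284, 0.0874]
tool_rot: [-0.0, 0.28, 0.96, 0.0]
contact_force: [-2.6, -3.0, 4.5]
gripper_width: 0.154
```

Emit:
drive_tool(series=[-1,0,-0.3,0.2,0,0,0,-1,0,0,0,0,0,0])

```text
t: 7.15
eef_pos: [0.5027, 0.0284, 0.0874]
tool_rot: [0.0, 0.28, 0.96, 0.0]
contact_force: [-2.4, -1.6, 5.8]
gripper_width: 0.154
```

Emit:
drive_tool(series=[-1,0,0,0.2,0,0,0,-1,0,0,0,0,0,0])

```text
t: 7.4
eef_pos: [0.5027, 0.0284, 0.0874]
tool_rot: [0.0, 0.28, 0.96, 0.0]
contact_force: [-4.0, -1.1, 8.2]
gripper_width: 0.161
```

Emit:
drive_tool(series=[-1,0.3,-0.4,0.3,0,0,0,-1,0,0,0.3,0,0,0,-1,0,0,0,0,0,0])

```text
t: 7.78
eef_pos: [0.5027, 0.0283, 0.0873]
tool_rot: [0.0, 0.28, 0.96, 0.001]
contact_force: [-3.0, -1.2, 13.1]
gripper_width: 0.16
```

```bash
python3 -c "
from h import *
state()"
```

```text
{'t': 7.775, 'q': [-0.4227, 0.4484, 0.2998, 2.1117, -0.2267, 0.61, 1.0397], 'eef_pos': [0.5027, 0.0283, 0.0873], 'tool_rot': [0.0004, 0.2796, 0.9601, 0.0006], 'contact_force': [-3.0139, -1.1878, 13.0666], 'torque': [-0.4017, 0.9279, -0.068], 'gripper_width': 0.1602}
```

Emit:
drive_tool(series=[-1,0,0,0.2,0,0,0.06,-1,0,0,0,0,0,0.06,-1,0,0,0,0,0,0.06], force=50)

```text
t: 8.15
eef_pos: [0.5026, 0.0282, 0.0873]
tool_rot: [0.0, 0.365, 0.931, 0.0]
contact_force: [-5.6, -2.5, 16.9]
gripper_width: 0.152
```

```bash
python3 -c "
from h import *
state()"
```

```text
{'t': 8.15, 'q': [-0.4609, 0.4541, 0.3483, 2.1142, -0.2644, 0.6127, 0.8953], 'eef_pos': [0.5026, 0.0282, 0.0873], 'tool_rot': [0.0003, 0.3653, 0.9309, 0.0005], 'contact_force': [-5.5774, -2.5372, 16.8577], 'torque': [-0.6388, 1.1656, 0.3373], 'gripper_width': 0.1525}
```

Emit:
drive_tool(series=[-1,0.2,-0.5,-0.1,0,0,0.08,-1,0,0,0,0,0,0.08,-1,0,0,0,0,0,0.08,-1,0,0,0,0,0,0.08])

```text
t: 8.65
eef_pos: [0.5022, 0.0278, 0.0873]
tool_rot: [0.0, 0.509, 0.861, 0.001]
contact_force: [-3.8, -2.3, 16.1]
gripper_width: 0.156
```

```bash
python3 -c "
from h import *
state()
c=cam('scene'); cv2.imwrite('pics/turn1.png',cv2.resize(c[0][205:285,315:400],(640,600),interpolation=cv2.INTER_CUBIC))"
```

```text
{'t': 8.65, 'q': [-0.5281, 0.4666, 0.4346, 2.1195, -0.3334, 0.6189, 0.6418], 'eef_pos': [0.5022, 0.0278, 0.0873], 'tool_rot': [0.0003, 0.5093, 0.8606, 0.0006], 'contact_force': [-3.8428, -2.2691, 16.0572], 'torque': [-0.6214, 1.1124, 0.3623], 'gripper_width': 0.1556}
```

View pics/turn1.png

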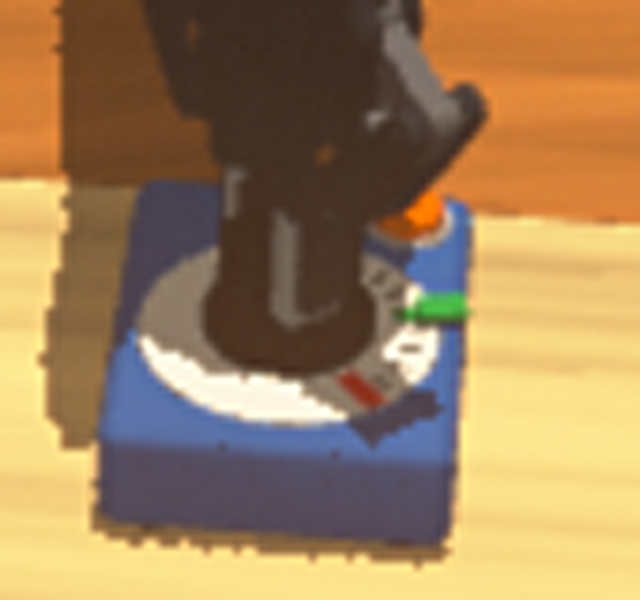

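The case corners sit at the same pixels as before, so it is held while the dial turns (moment 0.36 N m). The dial is at about 0.87 rad. Next I wind another 1.71 rad.

Emit:
drive_tool(series=[-1,0,0,0,0,0,0.1,-1,0,0,0,0,0,0.1,-1,0,0,0,0,0,0.1,-1,0,0,0,0,0,0.1,-1,0,0,0,0,0,0.1])

```text
t: 9.32
eef_pos: [0.5016, 0.0277, 0.0873]
tool_rot: [-0.0, 0.707, 0.708, 0.0]
contact_force: [-5.9, -2.4, 19.8]
gripper_width: 0.156
```

```bash
python3 -c "
from h import *
state()"
```

```text
{'t': 9.325, 'q': [-0.631, 0.4944, 0.5699, 2.1263, -0.4461, 0.6377, 0.2509], 'eef_pos': [0.5016, 0.0277, 0.0873], 'tool_rot': [-0.0004, 0.7066, 0.7076, 0.0003], 'contact_force': [-5.8621, -2.4221, 19.8086], 'torque': [-0.6613, 1.6075, 0.3095], 'gripper_width': 0.1561}
```

Emit:
drive_tool(series=[-1,-0.2,-0.4,-0.4,0,0,0.1,-1,0,0,0,0,0,0.1,-1,0,0,0,0,0,0.1,-1,0,0,0,0,0,0.1])

```text
t: 9.82
eef_pos: [0.501, 0.0277, 0.0873]
tool_rot: [-0.001, 0.833, 0.553, 0.0]
contact_force: [-6.1, -1.6, 15.2]
gripper_width: 0.155
```

```bash
python3 -c "
from h import *
state()"
```

```text
{'t': 9.825, 'q': [-0.7105, 0.5243, 0.678, 2.1318, -0.5397, 0.6596, -0.0577], 'eef_pos': [0.501, 0.0277, 0.0873], 'tool_rot': [-0.0005, 0.833, 0.5533, 0.0001], 'contact_force': [-6.0781, -1.5509, 15.2058], 'torque': [-0.416, 1.4143, 0.3268], 'gripper_width': 0.1555}
```

```bash
cat > g.py <<'E'
from h import *
c=cam("scene"); hsv=cv2.cvtColor(c[0],cv2.COLOR_BGR2HSV); H,S,V=[hsv[...,i].astype(int) for i in range(3)]
m=((H>45)&(H<90)&(S>100)&(V>60)); z=np.zeros_like(m); z[235:255,360:385]=1; y,x=np.where(m&z); print("green",x.mean(),y.mean(),len(x),x.max())
# right and left case edges on row bands, front bottom
b=(abs(H-112)<16)&(S>90)
for r in(255,262,268,272): xs=np.where(b[r,320:390])[0]+320; print(r,xs.min(),xs.max())
E
python3 - <<'E'
exec(open("g.py").read())
im=cv2.imread("pics/scene0.png"); hsv=cv2.cvtColor(im,cv2.COLOR_BGR2HSV); H,S,V=[hsv[...,i].astype(int) for i in range(3)]
print("before"); m=((H>45)&(H<90)&(S>100)&(V>60)); y,x=np.where(m&z); print("green",x.mean(),y.mean(),len(x),x.max())
b=(abs(H-112)<16)&(S>90)
for r in(255,262,268,272): xs=np.where(b[r,320:390])[0]+320; print(r,xs.min(),xs.max())
for i,I in enumerate((im,c[0])):
    print([int((abs(I[r,c0:c1].astype(int).sum(1)-0)).sum()) for r,c0,c1 in((276,330,375),(277,330,375))])
E
```

```text
green 372.3448275862069 245.6551724137931 29 376
255 330 375
262 329 374Traceback (most recent call last):
  File "<stdin>", line 1, in <module>
  File "<string>", line 6, in <module>
    return umr_minimum(a, axis, None, out, keepdims, initial, where)
ValueError: zero-size array to reduction operation minimum which has no identity
```

Emit:
drive_tool(series=[-1,0,0,0,0,0,0.1,-1,0,0,0,0,0,0.1,-1,0,0,0,0,0,0.1,-1,0,0,0,0,0,0.1])

```text
t: 10.38
eef_pos: [0.5006, 0.028, 0.0873]
tool_rot: [-0.001, 0.926, 0.377, -0.0]
contact_force: [-8.0, -1.2, 17.9]
gripper_width: 0.152
```

```bash
python3 -c "
from h import *
state()"; python3 g.py
```

```text
{'t': 10.375, 'q': [-0.785, 0.563, 0.7844, 2.136, -0.6363, 0.6908, -0.364], 'eef_pos': [0.5006, 0.028, 0.0873], 'tool_rot': [-0.001, 0.9263, 0.3768, -0.0004], 'contact_force': [-7.9813, -1.1547, 17.9041], 'torque': [-0.2256, 1.7962, 0.2544], 'gripper_width': 0.1517}
green 372.3448275862069 245.6551724137931 29 376
255 372 375
262 329 374Traceback (most recent call last):
  File "g.py", line 6, in <module>
    for r in(255,262,268,272): xs=np.where(b[r,320:390])[0]+320; print(r,xs.min(),xs.max())
                                                                         ~~~~~~^^
    return umr_minimum(a, axis, None, out, keepdims, initial, where)
ValueError: zero-size array to reduction operation minimum which has no identity
```

Emit:
drive_tool(series=[-1,-0.6,-0.6,-0.1,0,0,0.1,-1,0,0,0,0,0,0.1,-1,0,0,0,0,0,0.1])

```text
t: 10.8
eef_pos: [0.5002, 0.0283, 0.0873]
tool_rot: [-0.001, 0.972, 0.234, -0.0]
contact_force: [-6.0, 0.3, 15.0]
gripper_width: 0.157
```

```bash
sed -i 's/,268,272)/)/' g.py; python3 -c "
from h import *
state()"; python3 g.py
```

```text
{'t': 10.8, 'q': [-0.8379, 0.5971, 0.8626, 2.1401, -0.7093, 0.7182, -0.5936], 'eef_pos': [0.5002, 0.0283, 0.0873], 'tool_rot': [-0.0009, 0.9721, 0.2344, -0.0001], 'contact_force': [-5.9666, 0.2561, 15.0075], 'torque': [-0.0743, 1.4039, 0.3156], 'gripper_width': 0.1572}
green 372.3448275862069 245.6551724137931 29 376
255 372 375
262 329 374
```

Emit:
drive_tool(series=[-1,-0.4,-0.2,0,0,0,0.07,-1,0,0,0,0,0,0.06,-1,0,0,0,0,0,0])

```text
t: 11.22
eef_pos: [0.5001, 0.0284, 0.0873]
tool_rot: [-0.001, 0.985, 0.172, 0.0]
contact_force: [-5.2, 0.6, 14.3]
gripper_width: 0.157
```

```bash
python3 -c "
from h import *
state()
c=cam('scene'); cv2.imwrite('pics/wound.png',cv2.resize(c[0][205:285,315:400],(640,600),interpolation=cv2.INTER_CUBIC))"; python3 g.py
```

```text
{'t': 11.225, 'q': [-0.8594, 0.6135, 0.8955, 2.1417, -0.7405, 0.7315, -0.6915], 'eef_pos': [0.5001, 0.0284, 0.0873], 'tool_rot': [-0.0007, 0.9851, 0.1719, 0.0002], 'contact_force': [-5.2237, 0.6403, 14.2686], 'torque': [0.1231, 1.1625, 0.16], 'gripper_width': 0.1567}
green 372.3448275862069 245.6551724137931 29 376
255 331 375
262 329 374
```

View pics/wound.png

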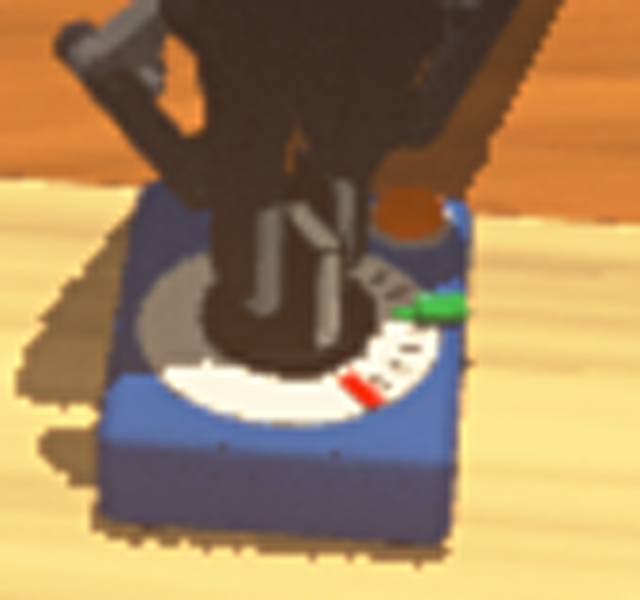

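White pointer end at crop (333,290), 8° past the red mark's bearing. That is about 2.60 rad, and the moment shows no dead stop. The case is unmoved. Now back 1.24 rad to the tab.

Emit:
drive_tool(series=[-1,0,0,0,0,0,-0.1,-1,0,0,0,0,0,-0.1,-1,0,0,0,0,0,-0.1,-1,0,0,0,0,0,-0.1])

```text
t: 11.82
eef_pos: [0.5004, 0.028, 0.0874]
tool_rot: [-0.0, 0.931, 0.365, 0.001]
contact_force: [-4.0, -0.9, 10.2]
gripper_width: 0.152
```

```bash
python3 -c "
from h import *
state()"; python3 g.py
```

```text
{'t': 11.825, 'q': [-0.7908, 0.5644, 0.7914, 2.1384, -0.6432, 0.6897, -0.3829], 'eef_pos': [0.5004, 0.028, 0.0874], 'tool_rot': [-0.0004, 0.931, 0.3651, 0.0007], 'contact_force': [-3.9714, -0.8843, 10.2323], 'torque': [-0.2374, 0.8243, -0.302], 'gripper_width': 0.1524}
green 372.3448275862069 245.6551724137931 29 376
255 372 375
262 329 374
```

Emit:
drive_tool(series=[-1,0,0,0.4,0,0,0,-1,0,0,0,0,0,-0.1,-1,0,0,0,0,0,-0.1,-1,0,0,0,0,0,-0.1,-1,0,0,0,0,0,-0.1])

```text
t: 12.5
eef_pos: [0.5009, 0.0277, 0.0873]
tool_rot: [0.0, 0.84, 0.543, 0.001]
contact_force: [-2.9, -1.2, 13.5]
gripper_width: 0.156
```

```bash
python3 -c "
from h import *
state()"; python3 g.py
```

```text
{'t': 12.5, 'q': [-0.7158, 0.5251, 0.6845, 2.1341, -0.5468, 0.6578, -0.0765], 'eef_pos': [0.5009, 0.0277, 0.0873], 'tool_rot': [0.0001, 0.84, 0.5426, 0.0012], 'contact_force': [-2.8991, -1.2111, 13.4805], 'torque': [-0.4126, 0.8111, -0.3231], 'gripper_width': 0.1561}
green 372.3448275862069 245.6551724137931 29 376
255 330 375
262 329 374
```

Emit:
drive_tool(series=[-1,0,0,0.1,0,0,-0.1,-1,0,0,0,0,0,-0.1,-1,0,0,0,0,0,-0.1,-1,0,0,0,0,0,-0.1,-1,0,0,0,0,0,-0.04,-1,0,0,0,0,0,0])

```text
t: 13.3
eef_pos: [0.5014, 0.0276, 0.0874]
tool_rot: [0.001, 0.702, 0.712, 0.001]
contact_force: [-2.0, -2.7, 12.7]
gripper_width: 0.157
```

```bash
python3 -c "
from h import *
state()
c=cam('scene'); cv2.imwrite('pics/back.png',cv2.resize(c[0][205:285,315:400],(640,600),interpolation=cv2.INTER_CUBIC))"; python3 g.py
```

```text
{'t': 13.3, 'q': [-0.6284, 0.4916, 0.5657, 2.1287, -0.4435, 0.6327, 0.2603], 'eef_pos': [0.5014, 0.0276, 0.0874], 'tool_rot': [0.0007, 0.7024, 0.7118, 0.0015], 'contact_force': [-2.0475, -2.7092, 12.6567], 'torque': [-0.4948, 0.5431, -0.231], 'gripper_width': 0.1567}
green 372.3448275862069 245.6551724137931 29 376
255 330 375
262 329 374
```

View pics/back.png

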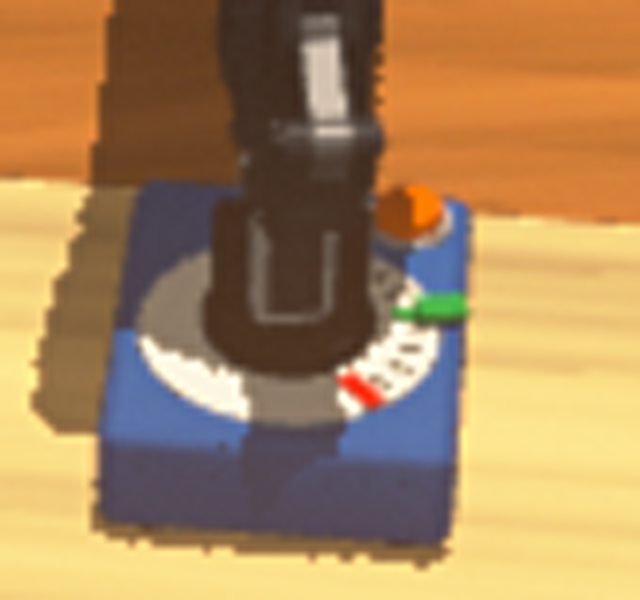

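Pointer bearing is 90.8° against the tab at 90.9°. I unload, open and lift. Then I move aside so both cameras can check.

Emit:
drive_tool(series=[-1,0,0,-0.6,0,0,0,-1,0,0,-0.5,0,0,0,-0.7,0,0,0,0,0,0,-0.5,0,0,0,0,0,0,-0.3,0,0,0,0,0,0,-0.3,0,0,0,0,0,0,-0.3,0,0,-20,0,0,0,-0.3,0,0,-40,0,0,0,-1,0,0,-40,0,0,0,-1,40,0,-20,0,0,0,-1,50,0,0,0,0,0,-1,50,0,0,0,0,0])

```text
t: 14.9
eef_pos: [0.4977, 0.1691, 0.2077]
tool_rot: [-0.0, 0.702, 0.712, 0.001]
contact_force: [0.1, 0.5, 1.1]
gripper_width: -0.001
```

```bash
python3 - <<'E'
from p import *
state()
im=cam("top")[0]; a=cv2.resize(im[180:275,235:330],(570,570),interpolation=cv2.INTER_CUBIC)
cv2.imwrite("pics/rel.png",a)
o=fit(cam("top"),(248,318,188,266)); F=o["face"]; print(F)
for k in("red","green","orange"):
    d=o[k]-F; print(k,o[k].round(4),np.hypot(*d).round(4),np.degrees(np.arctan2(d[1],d[0])).round(2))
pointer("top",(266,300,203,238),.096)
E
python3 g.py
```

```text
{'t': 14.9, 'q': [-0.9931, 0.3328, 0.675, 1.9926, -0.2642, 0.9019, -0.1659], 'eef_pos': [0.4977, 0.1691, 0.2077], 'tool_rot': [-0.0001, 0.7023, 0.7119, 0.0005], 'contact_force': [0.1462, 0.4647, 1.127], 'torque': [-0.0714, 0.0065, -0.0666], 'gripper_width': -0.0005}
[0.51441413 0.02860344]
red [0.5315 0.0471] 0.0252 47.28
green [0.5007 0.0725] 0.046 107.37
orange [0.456  0.0703] 0.0718 144.45
top c 458.5 59.7 wh 3.2 2.6 dir -119.1
green 372.5652173913044 245.2173913043478 23 376
255 330 375
262 330 374
```

View pics/rel.png

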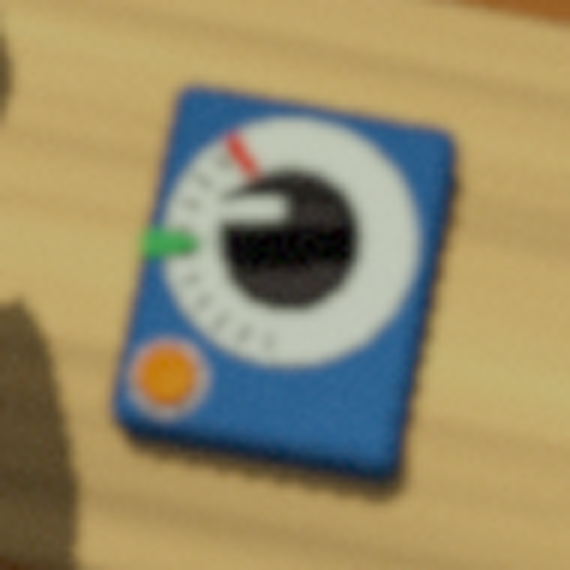

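```bash
cat > q.py <<'E'
from h import *
from scipy.optimize import least_squares
def run(im,c,lab):
    f=6; x0,y0=248,188
    I=cv2.resize(im[y0:266,x0:318],None,fx=f,fy=f,interpolation=cv2.INTER_CUBIC)
    hsv=cv2.cvtColor(I,cv2.COLOR_BGR2HSV); H,S,V=[hsv[...,i].astype(int) for i in range(3)]
    w=lambda u,v,z:ray(c,((u+.5)/f-.5+x0,(v+.5)/f-.5+y0),z)[:2]
    # outer face edge: from the centre outward, first saturation crossing to blue, by angle
    q=proj(c,[.5028,.0305,.052]); cu,cv=(q[0]+.5-x0)*f-.5,(q[1]+.5-y0)*f-.5
    E=[]
    for a in np.radians(np.arange(0,360,3)):
        for r in np.arange(100,160,.5):
            u,v=cu+r*np.cos(a),cv+r*np.sin(a)
            if S[int(round(v)),int(round(u))]>125 and abs(H[int(round(v)),int(round(u))]-108)<18: E.append(w(u,v,.052)); break
    E=np.array(E); s=least_squares(lambda p:np.hypot(*(E-p[:2]).T)-p[2],[.5028,.0305,.043],loss="soft_l1",f_scale=.0004).x
    print(lab,"face",s.round(4),len(E))
    for k,m,z in(("green",(H>40)&(H<90)&(S>100),.056),("red",((H<6)|(H>172))&(S>110)&(V>90),.052),("orange",(H>5)&(H<20)&(S>170)&(V>120),.059)):
        g=max(cv2.findContours(m.astype(np.uint8),0,cv2.CHAIN_APPROX_NONE)[0],key=cv2.contourArea); M=cv2.moments(g)
        p=w(M["m10"]/M["m00"],M["m01"]/M["m00"],z); d=p-s[:2]; print(k,p.round(4),np.hypot(*d).round(4),np.degrees(np.arctan2(d[1],d[0])).round(1))
    return I,w,s,V
c=cam("top")
run(cv2.imread("pics/top0.png"),c,"before")
I,w,s,V=run(c[0],c,"now")
# lower edge of white line over black bar, in columns across the dial
ax=proj(c,[s[0],s[1],.096]); u0=(ax[0]+.5-248)*6-.5; v0=(ax[1]+.5-188)*6-.5; print("axis at bar top",u0,v0)
P=[];Q=[]
for u in range(int(u0)-48,int(u0)-4,3):
    col=V[int(v0)-25:int(v0)+25,u].astype(float); i=int(np.argmax(col[12:38]))+12; wt=np.clip(col-90,0,None)[max(0,i-8):i+9]; P.append((u,int(v0)-25+max(0,i-8)+(wt*np.arange(len(wt))).sum()/wt.sum()))
    g=np.gradient(cv2.GaussianBlur(col[:,None],(1,5),0)[:,0]); j=int(np.argmin(g)); Q.append((u,int(v0)-25+j))
for N,A in(("ridge",P),("edge",Q)):
    A=np.array(A); W=np.array([w(u,v,.096) for u,v in A]); k=np.polyfit(W[:,1],W[:,0],1); print(N,A[:,1].round(1),"dir",(90+np.degrees(np.arctan(-k[0]))).round(1),"x at axis",np.polyval(k,s[1]).round(4))
E
python3 q.py
```

```text
before face [0.5026 0.0301 0.0438] 96
green [0.5015 0.072 ] 0.0419 91.6
red [0.5319 0.0457] 0.0332 28.1
orange [0.4568 0.0701] 0.0609 138.9
now face [0.5023 0.0309 0.044 ] 96
green [0.5007 0.0725] 0.0416 92.2
red [0.5318 0.0471] 0.0337 28.8
orange [0.456  0.0704] 0.0608 139.5
axis at bar top 205.40260160702212 157.91003771257442
ridge [161.  160.1 160.9 160.8 160.  160.  160.  160.8 160.  159.9 160.  160.8
 160.8 160.  160. ] dir 89.9 x at axis 0.5016
edge [176 177 177 177 177 176 176 176 176 176 176 177 177 177 176] dir 89.5 x at axis 0.4963
```

The case has stayed put within about 0.8 mm and 0.6°. The pointer line reads 89.7–90.8° and the tab 90–92°, so they line up. Now the start button at about (0.4565, 0.068).

Emit:
drive_tool(series=[-1,-33.5,-14.2,0,0,0,0,-1,-33.5,-14.2,0,0,0,0,-1,-33.5,-14.2,0,0,0,0,-1,0,0,35,0,0,0,-1,0,0,35,0,0,0,-1,0,0,30,0,0,0,-1,0,0,19,0,0,0,-1,0,0,0,0,0,0,-1,0,0,0,0,0,0])

```text
t: 16.27
eef_pos: [0.4571, 0.0656, 0.089]
tool_rot: [0.0, 0.703, 0.711, 0.0]
contact_force: [-0.2, -0.1, 0.3]
gripper_width: -0.001
```

```bash
python3 -c "
from h import *
state()
c=cam('scene'); cv2.imwrite('pics/btn.png',cv2.resize(c[0][195:275,315:400],(640,600),interpolation=cv2.INTER_CUBIC))"
```

```text
{'t': 16.275, 'q': [-0.7561, 0.4383, 0.5869, 2.2175, -0.4322, 0.5953, 0.1629], 'eef_pos': [0.4571, 0.0656, 0.089], 'tool_rot': [0.0003, 0.7028, 0.7114, 0.0003], 'contact_force': [-0.1503, -0.0895, 0.3256], 'torque': [0.0019, -0.0635, 0.0326], 'gripper_width': -0.0011}
```

View pics/btn.png

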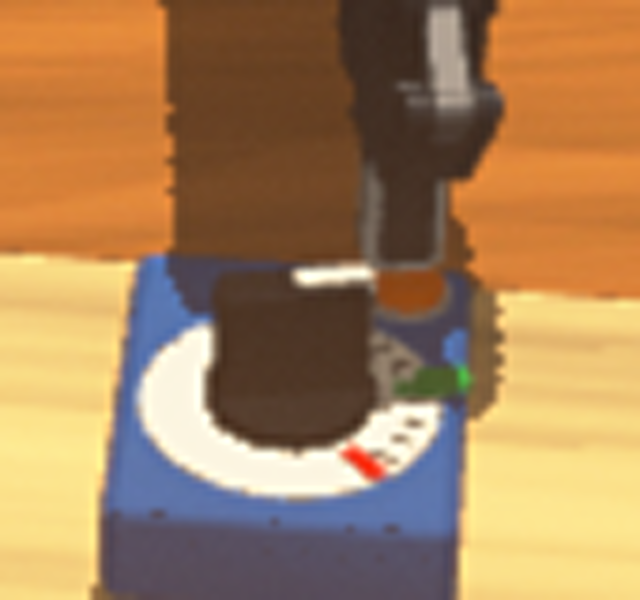

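The shut tips at crop (403,265) stand just above the button at (410,290), about 2 mm to the left. I correct that and press in small steps.

Emit:
drive_tool(series=[-1,2.4,0,4,0,0,0,-1,0,0,2,0,0,0,-1,0,0,2,0,0,0,-1,0,0,1,0,0,0,-1,0,0,1,0,0,0])

```text
t: 16.95
eef_pos: [0.4568, 0.0692, 0.0783]
tool_rot: [-0.0, 0.702, 0.712, 0.0]
contact_force: [-0.9, 1.9, 3.8]
gripper_width: 0.001
```

Emit:
drive_tool(series=[-1,0,0,1,0,0,0,-1,0,0,1,0,0,0,-1,0,0,0,0,0,0])

```text
t: 17.32
eef_pos: [0.4568, 0.0691, 0.0763]
tool_rot: [-0.0, 0.702, 0.712, 0.0]
contact_force: [-1.7, 2.5, 3.3]
gripper_width: 0.001
```

Emit:
drive_tool(series=[-1,0,0,0.5,0,0,0,-1,0,0,0,0,0,0])

```text
t: 17.58
eef_pos: [0.4568, 0.0691, 0.076]
tool_rot: [-0.0, 0.702, 0.712, 0.0]
contact_force: [-2.4, 1.9, 5.9]
gripper_width: 0.002
```

Emit:
drive_tool(series=[-1,0,0,0.4,0,0,0,-1,0,0,0,0,0,0])

```text
t: 17.82
eef_pos: [0.4568, 0.0691, 0.0759]
tool_rot: [-0.0, 0.702, 0.712, 0.0]
contact_force: [-3.1, 2.7, 12.9]
gripper_width: 0.002
```

The button is fully in: it bottomed at TCP z 0.076 and the force rose to 12.9 N. Lift and withdraw.

Emit:
drive_tool(series=[-1,0,0,-1,0,0,0,-1,0,0,-3,0,0,0,-1,0,0,-10,0,0,0,-1,0,0,-40,0,0,0,-1,0,0,-40,0,0,0,-1,0,0,-40,0,0,0,-1,50,0,0,0,0,0,-1,50,0,0,0,0,0,-1,50,0,0,0,0,0,-1,0,0,0,0,0,0,-1,0,0,0,0,0,0])

```text
t: 19.2
eef_pos: [0.4545, 0.2176, 0.2094]
tool_rot: [0.0, 0.702, 0.712, -0.001]
contact_force: [-0.0, 0.0, 0.2]
gripper_width: -0.001
```

```bash
python3 q.py; python3 g.py
python3 - <<'E'
from h import *
state(); a=cam("top")[0]; b=cam("scene")[0]
A=cv2.resize(a[150:300,170:380],(400,286)); B=cv2.resize(b[190:320,250:460],(400,248))
o=np.zeros((286,800,3),np.uint8); o[:,:400]=A; o[:248,400:]=B
cv2.imwrite("pics/end.png",o)
for n,i,(x0,x1,y0,y1) in(("top",a,(195,245,160,210)),("top",a,(328,366,215,258)),("scene",b,(276,306,204,266)),("scene",b,(404,446,248,296))):
    print(n,cv2.absdiff(i,cv2.imread(f"pics/{n}0.png"))[y0:y1,x0:x1].mean())
E
```

```text
before face [0.5026 0.0301 0.0438] 96
green [0.5015 0.072 ] 0.0419 91.6
red [0.5319 0.0457] 0.0332 28.1
orange [0.4568 0.0701] 0.0609 138.9
now face [0.5023 0.0309 0.044 ] 97
green [0.5007 0.0724] 0.0415 92.2
red [0.5316 0.0471] 0.0334 28.9
orange [0.456  0.0704] 0.0608 139.5
axis at bar top 205.36552490076815 157.90376904140857
ridge [161.  160.9 160.9 160.  160.8 160.8 160.  160.  160.  160.  160.  160.8
 160.  160.  160. ] dir 90.6 x at axis 0.5017
edge [176 177 176 177 177 177 177 177 177 176 176 176 176 176 176] dir 90.3 x at axis 0.4964
green 372.5652173913044 245.2173913043478 23 376
255 331 375
262 330 374
{'t': 19.3, 'q': [-1.1443, 0.2913, 0.6924, 2.0387, -0.2374, 0.8906, -0.3104], 'eef_pos': [0.4547, 0.217, 0.2094], 'tool_rot': [0.0002, 0.7031, 0.7111, -0.0003], 'contact_force': [-1.0013, -0.6955, -0.3925], 'torque': [-0.0186, 0.0167, 0.02], 'gripper_width': 0.0017}
top 8.900533333333334
top 9.802937576499389
scene 3.3862007168458783
scene 5.087136243386244
```

View pics/end.png

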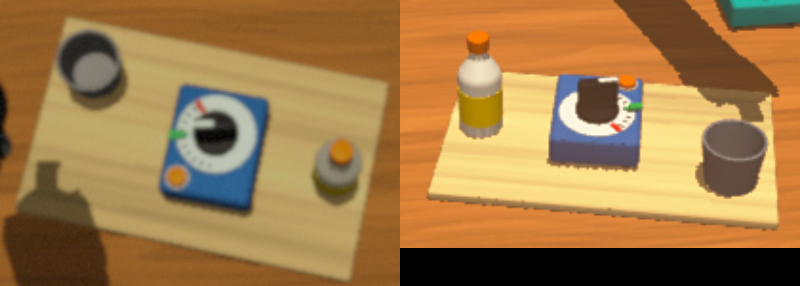

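The timer, cup and bottle are all standing in place, the pointer is on the green tab, and the arm is clear.

```bash
python3 -c "
from station import bot
print(bot.hand_in())"
```

```text
the job is handed in; nothing more can be done
None
```

I set the blue timer and handed the job in at about 19 s of the 72 s allowed. No verdict was reported.

**Winding:** I gripped the dial bar and pressed it home with 10 to 20 N, which is about 13 to 23 N on the feet with the weight included. The press was outside your 12–18 N range twice: 19.8 N once while winding and 10.2 N once while turning back. I corrected it each time, and the case held both times. I wound the dial to about 2.60 rad, roughly 8° past the red mark and short of the dead stop.

**Setting:** I turned the dial back until the pointer bearing read 90.8° by the tool and 90–90.6° in the top view. The tab reads 90.0° in the scene view and about 92° in the top view. The two views disagree by about 2°, so the pointer is on the tab to within 1–2°.

**Starting:** Only after that did I press the start button until it bottomed, with force peaking at 12.9 N. I then lifted clear.

**Last checks:** The case shifted about 1 mm and turned about 0.6° over the whole job. It stands flat on the board. The cup and glue bottle look unmoved, and the robot touches nothing.

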